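# Tighten the glue press on its free-spinning turntable

## Task

The little screw press on the turntable still has to be tightened on its freshly glued red panel. The turntable spins freely with the knob unless it is pushed down onto its brake, so press the orange knob gently down and, keeping it pressed, turn it clockwise (seen from above) until it is fully tight against its stop, re-gripping as often as needed. Then let go so that the turntable springs back up, and leave everything else on the bench where it is.

Things in the scene. Friction and masses are not known exactly. Their poses are not given: they have to be found in the camera images.
- knob_grip (a point): Centre of the knob's upright orange grip bar, on the vertical turning axis, 159 mm above the bench when up. Bar: 58 mm long (point's x), 16 mm thick (y), 30 mm tall (15 mm above and below this point). It stands on the knob's own black round skirt, 68 mm across, top 15 mm below this point: fingertips straddling the bar can push down on it. White stripe: +x end of the bar.
- knob (a joint): Angle of the knob relative to the press (rad): 0 fully loose, growing clockwise from above, 2.0 fully tight (hard stop; the white stripe then points at the red mark on the crossbar). It needs about 0.09 N m to turn, far more than spins the unpressed turntable, and stays where it is left.
- crossbar (a point): Centre of the top of the press's steel crossbar (184 x 30 mm, long along y), 27 mm below the knob's centre and 4 mm below the skirt, on two steel posts 78 mm either side of the axis. It turns with the turntable. The red mark lies 45 mm out along -y.
- wheel (a joint): Angle of the turntable with press and panel on it (rad), growing clockwise from above, no stops; when up it spins almost freely (0.008 N m). Plywood disc 200 mm across, underside 44 mm above the bench when up, with a 120 mm square red panel on it.
- head (a joint): How far turntable, press and knob are pressed down (m): 0 up on a spring, 0.004 touching the rubber brake, 0.011 end. Moves from about 3 N, is on the brake at 4 to 6 N, then 1.8 N more per mm. The brake then holds roughly 0.11 N m, and 0.08 N m more per mm beyond 0.004; press to 0.007 to 0.009 (11 to 15 N) and keep it there while turning.
- base_center (a point): Centre of the underside of the grey round foot (150 mm across, fixed to the bench), on the same vertical axis as the knob.
- green_block: Bystander: wooden panel with green face, 200 x 160 x 42 mm, origin at the centre of its underside.
- brayer: Bystander: ink roller with wooden handle lying on the bench, 190 mm long, 36 mm high.
- ink_jar: Bystander: ink jar, 64 mm across, 75 mm tall, origin under its centre.
- ink_can: Bystander: ink can, 72 mm across, 100 mm tall, origin under its centre.
- water_cup: Bystander: clear cup, 76 mm across, 90 mm tall, origin under its centre.
- palette_knife: Bystander: palette knife lying on the bench.
- brush: Bystander: brush lying on the bench.
There are look-alikes about, which are no part of the job. What is meant by the part that bears knob_grip is not turquoise, and is the larger of those in its own colour.

How it is judged:
By the outcome, as a careful person would: the job done as asked, in the order asked, and still so for the second after the job is handed in, with the robot touching nothing.
It also fails if it takes over 64 s, if anything falls off the work surface, if the arm or the gripper's body presses on something with over 40 N, if the wrist force passes 120 N, or if a joint passes its speed limit or range.

## Robot

A 6-joint arm with a two-finger parallel gripper is mounted at the origin on the work surface. World frame = base frame: x ahead of the robot, y to its left, z up, the work surface at z = 0. Lengths are in m, angles in rad, forces in N, time in s.
With the tool pointing down it reaches from about 0.35 to 0.975 m from the base axis. Payload 4.9 kg.
Tool frame: the origin (TCP) lies midway between the tips of the shut fingers; the grasp point (between the pads) lies 19 mm behind it; z points along the fingers, y is the line along which they close (so a half turn about z gives the same grasp; the last joint's range is limited). The gripper opens to 85 mm and grips with 20 to 120 N. Pads are 22 mm wide; open, the fingers measure 114 mm over their backs; the gripper's body (76 mm by 85 mm) begins 54 mm behind the grasp point. The pads swing forward as they close: fully open they stand 13 mm farther back than shut.
Start: joints at [1.171, 0.053, 1.613, -0, 1.476, -0.119], TCP at [0.173, 0.601, 0.231] pointing down, gripper open.
Joint ranges: [-3.01, 3.01], [-1.01, 2.22], [0.06, 2.58], [-1.02, 4.17], [0.09, 2.62], [-3.14, 3.14]. Speed limits (rad/s): [2.57, 2.57, 3.14, 3.14, 3.14, 3.14].

## Interface

Orientations are given as a unit quaternion [w, x, y, z].
In Python, from plant import state, grab_frame, camera_info, job_done, spot_in, masks_of, pinpoint gives the robot as it stands.
- The arm moves only by the shell command python3 -m handwheel 'ROWS' [OPENING]. ROWS is JSON, a list that holds one entry, the list of rows, each a list of 6 numbers: the shift along the world's x, y, z in m, then the turn, a rotation vector about the world's x, y, z in degrees. In form: [[[tx, ty, tz, ax, ay, az], ...]]. A call has 1 to 20 rows; each row shifts and turns the commanded pose from where the row before left it; what a row does not reach is not made up. A row lasts 1/12 s, in which the tool goes at most 41.7 mm and 7.16 degrees, less where a joint would pass 70% of its speed; a pose out of reach is approached as far as the arm can. A call is refused whole if a number of a shift passes 0.0417 or a number of a turn 7.16, either way. A call with a gripper value outside its range is refused whole. OPENING is the opening, from 0 (shut) to 1 (fully open), set as the call begins (- or left out, the last holds). The fingers move at their own pace and stop on an object; the grip force is fixed at half the most. Time passes only in rows, so rows that do not move let the fingers close. It gives the time, the measured TCP pose, the force, the opening and the grip force at its end, in the units of the state.
- state(): the state, without advancing time (a new reading comes with each control period).
- grab_frame(name): name is "scene" or "side" or "wrist"; returns (picture, depth): 420x560x3 uint8, blue, green, red; 420x560 float32, m along the optical axis (not along the pixel's ray), 0 where there is no reading.
- camera_info(name): a dict with "fx", "fy", "cx", "cy" (pixels), "T" (4x4, takes a point from camera to world coordinates). Camera axes: x right, y up, looking along -z (the intrinsics and any distortion apply to the point x, -y, -z); pixel columns grow to the right and rows downward; lengths in m; the calibration is good to about 2 mm. A picture is of the moment at which its call begins: read the wrist's pose just before it. camera_info takes no time and is no camera call; for the wrist camera it gives the pose at the moment of the call.
- job_done(): hands the job in; it is judged then, once.
Trained networks look in the newest picture that a camera, given by its name, has taken for a name from the list of things; names that differ only in an ending like _2 or _b are one class to them, and where a whole thing is asked for, a point or a joint stands for the part that bears it (a point fixed in the world has none). Each returns a list of dicts, best first, with "conf" (0 to 1); they miss things now and then, are a little off and sometimes report something else, mostly with a low value. They report only what shows in the picture. A call takes as long as a camera call. They do not tell look-alikes from the thing itself.
- spot_in(camera, thing): "box" ([left, top, width, height] in pixels, round what is visible of it).
- masks_of(camera, thing): "region" (420x560 bool, what is visible of it) and "box" ([left, top, width, height] in pixels, round what is visible of it).
- pinpoint(camera, thing): "position" ([column, row] in pixels: a listed point, or the origin of a listed thing).
The state is a dict: "time": time; "joint_pos": joint angles; "joint_vel": joint speeds; "joint_efforts": joint torques, N m; "tool_pos": TCP position; "tool_rot": TCP orientation; "contact_force": force on the tool from outside, world axes, zero at the start; "ft_torque": the same for the moment, N m; "gripper_width": opening from 0.0 (shut) to 1.0 (fully open); "grasp_force": force on a finger pad.
Only numpy, scipy, OpenCV 4.12 (cv2) and the standard library are available. Lean on these libraries where they do the work, as an engineer would, in place of code of your own. Each camera call takes 0.05 s, during which the arm holds its last target. There are 200 camera calls.

## Working session

There is one attempt and no reset: what is moved stays moved. The work goes in short steps, Python scripts to look and compute and a shell command to move; the robot and the scene stay as the last step left them, time stands still between calls to the robot, and variables do not carry over. Pictures are saved under pics/ and viewed, at most 10 in all, crops included, and the job is handed in when it is done.

```bash
mkdir -p pics; cat > h.py <<'E'
import numpy as np, cv2
from plant import *
def world(cam,px,depth,ci=None):
    c=ci or camera_info(cam); u,v=px
    p=np.array([(u-c["cx"])/c["fx"]*depth,-(v-c["cy"])/c["fy"]*depth,-depth,1])
    return (np.array(c["T"])@p)[:3]
def ray(cam,px,ci=None):
    a=world(cam,px,0.,ci);b=world(cam,px,1.,ci);return a,(b-a)/np.linalg.norm(b-a)
def tri(r1,r2):
    A=[];B=[]
    for o,d in(r1,r2):
        P=np.eye(3)-np.outer(d,d);A.append(P);B.append(P@o)
    x=np.linalg.lstsq(np.vstack(A),np.hstack(B),rcond=None)[0]
    return x,[np.linalg.norm(np.cross(x-o,d)) for o,d in(r1,r2)]
E
python3 - <<'E'
from h import *
np.set_printoptions(precision=3,suppress=True)
ims=[]
for c in("scene","side"):
    ci=camera_info(c);im,d=grab_frame(c);ims.append(im)
    print(c,{k:v for k,v in ci.items() if k!="T"})
    for t in("knob_grip","crossbar","base_center"):
        for r in pinpoint(c,t)[:4]:
            u,v=r["position"];z=d[int(min(max(v,0),419)),int(min(max(u,0),559))]
            print(t,r["conf"],np.round(r["position"]),world(c,(u,v),z))
    for r in spot_in(c,"knob_grip"): print("box",r)
    cv2.imwrite(f"pics/{c}0.png",im)
s=state();print({k:s[k] for k in("time","tool_pos","tool_rot","contact_force","gripper_width")})
E
```

```text
scene {'fx': 443.7704419444182, 'fy': 443.7704419444182, 'cx': 270.8992066798397, 'cy': 205.4791156261346}
knob_grip 0.96 [228. 184.] [ 0.53  -0.093  0.172]
knob_grip 0.58 [216. 296.] [0.744 0.005 0.015]
knob_grip 0.53 [411. 181.] [0.221 0.29  0.11 ]
knob_grip 0.49 [328. 215.] [0.447 0.154 0.119]
crossbar 0.71 [180. 158.] [ 0.447 -0.333  0.047]
crossbar 0.67 [229. 189.] [ 0.543 -0.082  0.17 ]
crossbar 0.56 [333. 221.] [0.445 0.168 0.101]
base_center 0.61 [401. 206.] [0.256 0.295 0.037]
box {'box': [216.9, 172.0, 25.7, 28.5], 'conf': 0.71}
box {'box': [318.3, 206.7, 19.1, 16.6], 'conf': 0.68}
box {'box': [398.9, 177.6, 22.0, 11.2], 'conf': 0.68}
side {'fx': 484.4262147518667, 'fy': 484.4262147518667, 'cx': 274.53473086576474, 'cy': 212.26252275937568}
knob_grip 0.75 [438. 326.] [ 0.604 -0.383  0.   ]
knob_grip 0.51 [114. 193.] [0.207 0.285 0.104]
knob_grip 0.49 [227. 187.] [0.439 0.145 0.111]
crossbar 0.89 [115. 199.] [0.203 0.274 0.092]
crossbar 0.84 [319. 215.] [ 0.502 -0.123  0.16 ]
crossbar 0.82 [228. 188.] [0.439 0.145 0.107]
base_center 0.9 [228. 222.] [0.413 0.106 0.04 ]
base_center 0.85 [124. 223.] [0.203 0.235 0.045]
base_center 0.56 [319. 204.] [ 0.512 -0.11   0.174]
base_center 0.28 [418. 260.] [ 0.702 -0.241  0.024]
box {'box': [304.3, 191.7, 29.8, 33.4], 'conf': 0.81}
box {'box': [220.3, 179.9, 20.5, 15.7], 'conf': 0.64}
box {'box': [109.0, 184.3, 18.3, 14.2], 'conf': 0.51}
{'time': 0.5, 'tool_pos': array([0.173, 0.6  , 0.231]), 'tool_rot': array([-0.  ,  0.14,  0.99, -0.  ]), 'contact_force': array([-0.442,  0.17 ,  0.471]), 'gripper_width': 1.0026266006930773}
```

View pics/scene0.png

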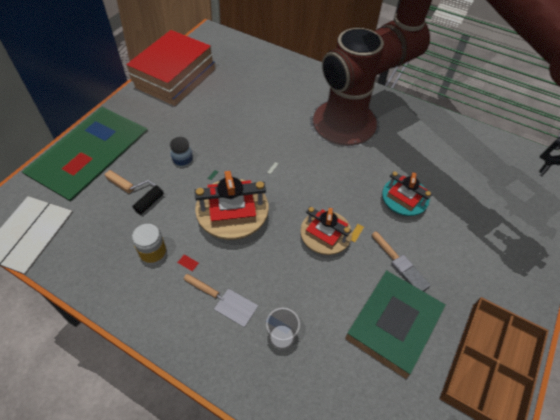

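View pics/side0.png

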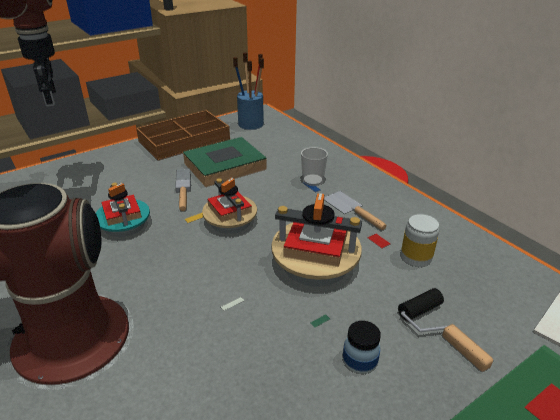

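Candidates in scene picture: the large orange knob on plywood (229,184), the small one on plywood (328,214), and the turquoise one (411,181). I choose the large plywood one at (229,184), which is (319,205) in the side view. I'll fly over it and check it with the wrist camera.

```bash
python3 -m handwheel '[[[0.018,-0.033,0.010,0,0,0],[0.018,-0.033,0.010,0,0,0],[0.018,-0.033,0.010,0,0,0],[0.018,-0.033,0.010,0,0,0],[0.018,-0.033,0.010,0,0,0],[0.018,-0.033,0.010,0,0,0],[0.018,-0.033,0.010,0,0,0],[0.018,-0.033,0.010,0,0,0],[0.018,-0.033,0.010,0,0,0],[0.018,-0.033,0.010,0,0,0],[0.018,-0.033,0.010,0,0,0],[0.018,-0.033,0.010,0,0,0],[0.018,-0.033,0.010,0,0,0],[0.018,-0.033,0.010,0,0,0],[0.018,-0.033,0.010,0,0,0],[0.018,-0.033,0.010,0,0,0],[0.018,-0.033,0,0,0,0],[0.018,-0.033,0,0,0,0],[0.018,-0.033,0,0,0,0],[0,0,0,0,0,0]]]' 1
python3 - <<'E'
from h import *
np.set_printoptions(precision=4,suppress=True)
print(tri(ray("scene",(229.5,183)),ray("side",(319,206))))
ci=camera_info("wrist");im,d=grab_frame("wrist");cv2.imwrite("pics/w1.png",im)
print(np.array(ci["T"]),ci["fx"])
for t in("knob_grip","crossbar"):
    for r in pinpoint("wrist",t)[:3]:
        u,v=r["position"];print(t,r["conf"],u,v,world("wrist",(u,v),d[int(v),int(u)],ci))
s=state();print(s["time"],s["tool_pos"],s["tool_rot"])
E
```

```text
time: 2.17
tool_pos: [0.5168, -0.0315, 0.3901]
tool_rot: [-0.0, 0.143, 0.99, -0.001]
contact_force: [-0.4, 0.4, -0.3]
gripper_width: 1.001
grasp_force: 0.0
(array([ 0.5205, -0.0982,  0.1604]), [np.float64(0.0014912004469644184), np.float64(0.0014912004469638182)])
[[ 0.2827 -0.9066 -0.3134  0.4364]
 [ 0.9592  0.2662  0.0953 -0.0081]
 [-0.003  -0.3276  0.9448  0.5328]
 [ 0.      0.      0.      1.    ]] 324.68608391148246
knob_grip 0.64 410.8 64.8 [0.4455 0.1504 0.1203]
knob_grip 0.55 218.9 190.2 [ 0.5131 -0.1006  0.1756]
crossbar 0.65 403.8 62.6 [0.4409 0.1447 0.1155]
crossbar 0.58 225.3 183.7 [ 0.5131 -0.097   0.1501]
crossbar 0.55 103.2 252.6 [ 0.6023 -0.388   0.0005]
2.3167 [ 0.5152 -0.0267  0.3911] [-0.0003  0.1404  0.9901  0.0002]
```

View pics/w1.png

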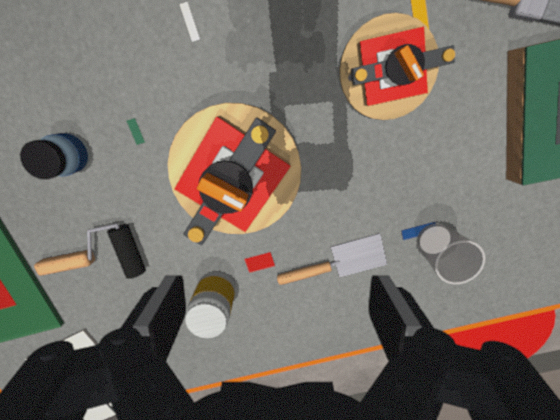

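The wrist view shows the large press centred near (225,185). Its orange bar runs from (203,183) to (245,200), with the white stripe on the right end (232,200). The red mark is at (208,214). This is the right press. Next I measure the bar axis, stripe and mark.

```bash
cat >> h.py <<'E'
def cloud(cam,ci,d):
    v,u=np.mgrid[0:420,0:560];P=np.stack([(u-ci["cx"])/ci["fx"]*d,-(v-ci["cy"])/ci["fy"]*d,-d,np.ones_like(d)],-1)
    return (P@np.array(ci["T"]).T)[...,:3]
def measure(name,c0=(0.518,-0.098),zb=0.162):
    ci=camera_info("wrist");im,d=grab_frame("wrist");cv2.imwrite(f"pics/{name}.png",im)
    W=cloud("wrist",ci,d);near=(np.hypot(W[...,0]-c0[0],W[...,1]-c0[1])<.04)&(d>.05)
    top=near&(W[...,2]>zb)&(W[...,2]<.185)
    hsv=cv2.cvtColor(im,cv2.COLOR_BGR2HSV);rr=(hsv[...,0]<6)|(hsv[...,0]>174)
    white=top&(hsv[...,1]<90)&(hsv[...,2]>110); og=top&(hsv[...,0]>5)&(hsv[...,0]<25)&(hsv[...,1]>120)
    bar=white|og;P=W[bar][:,:2].astype(np.float32);R=cv2.minAreaRect(P*1000)
    print("bar n",bar.sum(),"rect mm",R,"ztop",np.median(W[bar][:,2]))
    m=P.mean(0);ev=np.linalg.eigh(np.cov(P.T))[1][:,1];c=np.array(R[0])/1000
    w=W[white][:,:2].mean(0) if white.sum() else c
    if (w-c)@ev<0: ev=-ev
    print("mean",m,"stripe",w,white.sum(),"bar dir deg",np.degrees(np.arctan2(ev[1],ev[0])))
    cb=(np.hypot(W[...,0]-c[0],W[...,1]-c[1])<.11)&(np.abs(W[...,2]-.132)<.012)
    red=cb&rr&(hsv[...,1]>130)&(hsv[...,2]>60)
    Q=W[cb][:,:2];far=np.hypot(*(Q-c).T)>.04;Q=Q[far];e2=np.linalg.eigh((Q-c).T@(Q-c))[1][:,1]
    mk=W[red][:,:2].mean(0) if red.sum() else None
    if mk is not None and (mk-c)@e2<0:e2=-e2
    print("crossbar n",len(Q),"mark",mk,red.sum(),"dir deg(mark)",np.degrees(np.arctan2(e2[1],e2[0])),"mean",Q.mean(0))
    return im,d,W
E
python3 - <<'E'
from h import *
np.set_printoptions(precision=4,suppress=True)
im,d,W=measure("w2")
s=state();print(s["time"],s["tool_pos"],s["tool_rot"],s["joint_pos"])
cv2.imwrite("pics/w2c.png",cv2.resize(im[90:260,140:320],None,fx=3.3,fy=3.3,interpolation=cv2.INTER_CUBIC))
E
```

```text
bar n 775 rect mm ((519.4348754882812, -100.65763092041016), (57.728485107421875, 16.39183807373047), 44.640838623046875) ztop 0.17382894018992695
mean [ 0.5179 -0.0999] stripe [ 0.5301 -0.0901] 115 bar dir deg 44.66708299296148
crossbar n 1888 mark [ 0.5403 -0.1289] 203 dir deg(mark) -50.2057367348221 mean [ 0.5128 -0.093 ]
2.3667 [ 0.515  -0.0261  0.3914] [0.     0.1398 0.9902 0.0002] [-0.1952 -0.2531  1.6356  0.0003  1.759  -1.4854]
```

View pics/w2c.png

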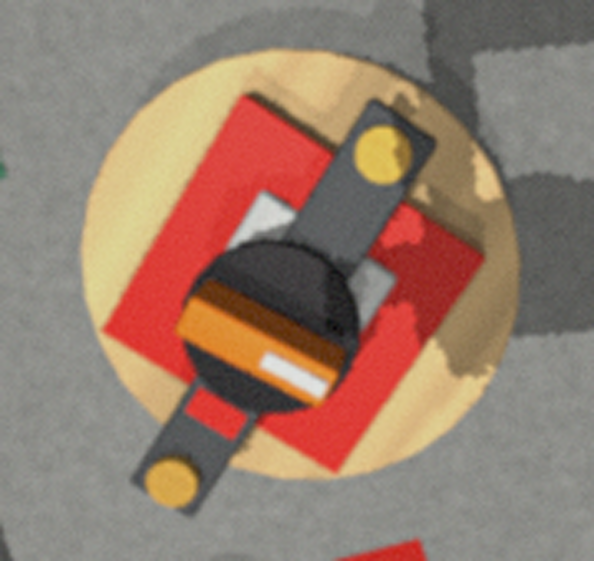

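The crop confirms it: the large plywood press, with the white stripe at (295,375) toward world +45° and the red mark at (215,415) toward -50°. About 95° clockwise is still to go, and joint 6 has room to do that in one grip. I'll align above the bar and take a second, closer measurement.

```bash
python3 -m handwheel '[[[0.0005,-0.008,-0.014,0,0,6.8],[0.0005,-0.008,-0.014,0,0,6.8],[0.0005,-0.008,-0.014,0,0,6.8],[0.0005,-0.008,-0.014,0,0,6.8],[0.0005,-0.008,-0.014,0,0,6.8],[0.0005,-0.008,-0.014,0,0,6.8],[0.0005,-0.008,-0.014,0,0,6.8],[0.0005,-0.008,-0.014,0,0,6.8],[0,-0.009,-0.009,0,0,6.4],[0,0,0,0,0,0],[0,0,0,0,0,0],[0,0,0,0,0,0]]]' 1
python3 - <<'E'
from h import *
np.set_printoptions(precision=4,suppress=True)
im,d,W=measure("w3",(0.519,-0.1))
s=state();q=s["tool_rot"];from scipy.spatial.transform import Rotation as R
y=R.from_quat(q[[1,2,3,0]]).as_matrix()[:,1];z=R.from_quat(q[[1,2,3,0]]).as_matrix()[:,2]
print(s["time"],s["tool_pos"],"tool y deg",np.degrees(np.arctan2(y[1],y[0])),z,s["joint_pos"],s["contact_force"],s["ft_torque"])
E
```

```text
time: 3.37
tool_pos: [0.5195, -0.0985, 0.2715]
tool_rot: [0.001, -0.38, 0.925, -0.0]
contact_force: [-0.5, 0.3, 0.7]
gripper_width: 1.002
grasp_force: 0.0
bar n 1435 rect mm ((519.3048706054688, -100.60771179199219), (58.0368537902832, 15.492351531982422), 44.305458068847656) ztop 0.17394575332252651
mean [ 0.5178 -0.1023] stripe [ 0.5302 -0.0901] 225 bar dir deg 44.35779402249073
crossbar n 3923 mark [ 0.546  -0.1272] 407 dir deg(mark) -50.29534057475772 mean [ 0.5189 -0.1032]
3.4167 [ 0.5196 -0.0987  0.2718] tool y deg 134.6805654084132 [ 0.0022 -0.0005 -1.    ] [-0.3285 -0.2016  1.7868  0.0003  1.5542 -2.6791] [ 0.1609 -0.2222  0.2539] [ 0.0344 -0.0232  0.0478]
```

View pics/w3.png

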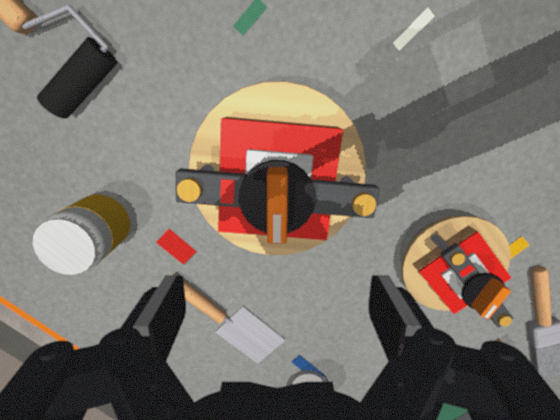

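Bar centre (519,-101) mm, top at 174 mm, bar vertical in the image at (278,205), centred between the fingers. Next: descend and close.

```bash
python3 -m handwheel '[[[0,-0.0005,-0.02,0,0,0],[0,0,-0.02,0,0,0],[0,0,-0.02,0,0,0],[0,0,-0.02,0,0,0],[0,0,-0.02,0,0,0],[0,0,-0.015,0,0,0],[0,0,-0.008,0,0,0],[0,0,0,0,0,0],[0,0,0,0,0,0],[0,0,0,0,0,0]]]' 1; python3 -m handwheel '[[[0,0,0,0,0,0],[0,0,0,0,0,0],[0,0,0,0,0,0],[0,0,0,0,0,0],[0,0,0,0,0,0],[0,0,0,0,0,0],[0,0,0,0,0,0],[0,0,0,0,0,0],[0,0,0,0,0,0],[0,0,0,0,0,0]]]' 0; python3 -c "
from plant import *
s=state();print(s['contact_force'],s['ft_torque'],s['tool_pos'])"
```

```text
time: 4.25
tool_pos: [0.5203, -0.1001, 0.1491]
tool_rot: [0.001, -0.38, 0.925, -0.001]
contact_force: [-0.1, -1.1, 0.8]
gripper_width: 1.005
grasp_force: 0.0
time: 5.08
tool_pos: [0.5191, -0.0999, 0.1474]
tool_rot: [-0.0, -0.38, 0.925, 0.0]
contact_force: [-1.8, 0.6, 2.9]
gripper_width: 0.177
grasp_force: 61.9
[-1.79712752  0.55293917  2.93340601] [ 0.30820546  0.33553894 -0.02785222] [ 0.51909366 -0.09985917  0.14743328]
```

```bash
python3 -m handwheel '[[[0,0,-0.001,0,0,0],[0,0,-0.001,0,0,0],[0,0,-0.001,0,0,0],[0,0,-0.001,0,0,0],[0,0,-0.001,0,0,0],[0,0,0,0,0,0],[0,0,0,0,0,0],[0,0,0,0,0,0]]]'
```

```text
time: 5.75
tool_pos: [0.5193, -0.0999, 0.143]
tool_rot: [0.0, -0.38, 0.925, 0.0]
contact_force: [-3.9, 2.5, 7.0]
gripper_width: 0.178
grasp_force: 62.5
```

```bash
python3 -m handwheel '[[[-0.0003,0.0002,-0.001,0,0,0],[-0.0003,0.0002,-0.001,0,0,0],[0,0,-0.001,0,0,0],[0,0,-0.0004,0,0,0],[0,0,0,0,0,0],[0,0,0,0,0,0],[0,0,0,0,0,0]]]';python3 -c "
from plant import *
s=state();print(s['contact_force'],s['ft_torque'],s['tool_pos'])"
```

```text
time: 6.33
tool_pos: [0.5193, -0.0999, 0.1408]
tool_rot: [0.001, -0.38, 0.925, -0.001]
contact_force: [-4.4, 1.7, 10.5]
gripper_width: 0.178
grasp_force: 63.0
[-4.35677545  1.69925199 10.53006694] [ 0.51055891  0.99154568 -0.0046721 ] [ 0.51927836 -0.09985352  0.14081632]
```

```bash
python3 -m handwheel '[[[0,0,-0.001,0,0,0],[0,0,-0.001,0,0,0],[0,0,0,0,0,0],[0,0,0,0,0,0],[0,0,0,0,0,-3],[0,0,0,0,0,-4],[0,0,0,0,0,-4],[0,0,0,0,0,-4],[0,0,0,0,0,0]]]';python3 -c "
from plant import *
s=state();print(s['contact_force'],s['ft_torque'],s['tool_pos'])"
```

```text
time: 7.08
tool_pos: [0.5194, -0.0998, 0.1394]
tool_rot: [0.001, -0.255, 0.967, -0.001]
contact_force: [-5.2, 2.2, 12.8]
gripper_width: 0.177
grasp_force: 63.4
[-5.19251432  2.1589743  12.82731361] [ 0.53466787  1.12961033 -0.03331302] [ 0.5193604  -0.09984849  0.13938469]
```

```bash
cat >> h.py <<'E'
def mark(name,c=np.array([.5193,-.1003]),save=True):
    ci=camera_info("wrist");im,d=grab_frame("wrist");cv2.imwrite(f"pics/{name}.png",im)
    W=cloud("wrist",ci,d);r=np.hypot(W[...,0]-c[0],W[...,1]-c[1])
    hsv=cv2.cvtColor(im,cv2.COLOR_BGR2HSV)
    cb=(r<.1)&(r>.06)&(W[...,2]>.112)&(W[...,2]<.15);Q=W[cb][:,:2]-c
    e=np.linalg.eigh(Q.T@Q)[1][:,1];a=np.degrees(np.arctan2(e[1],e[0]))
    print("crossbar n",cb.sum(),"dir deg mod180",a%180-180,"z",np.median(W[cb][:,2]))
E
python3 - <<'E'
from h import *
mark("w4")
im,_=grab_frame("side");cv2.imwrite("pics/s4.png",np.hstack([cv2.resize(im[150:300,240:400],None,fx=2.4,fy=2.4,interpolation=2),cv2.resize(cv2.imread("pics/w4.png"),(480,360))[:, :400]]))
E
```

```text
crossbar n 6614 dir deg mod180 -49.81768486076734 z 0.12420529522363483
```

View pics/s4.png

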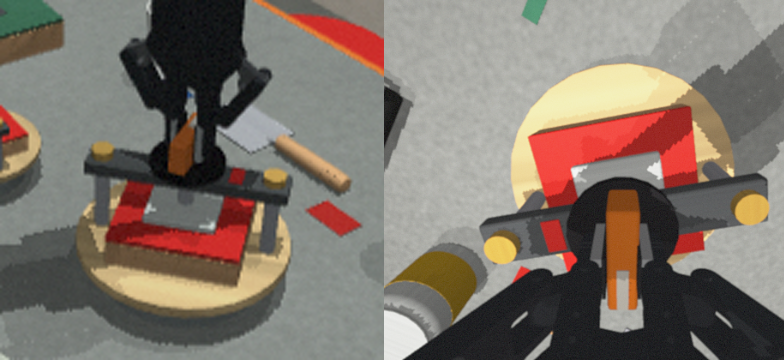

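The side crop shows the fingers straddling the bar at (185,150) and pressing on the skirt. The wrist crop shows the knob turned while the crossbar stays at -50°, and it is 8 mm lower, so the brake holds. I'll keep turning.

```bash
python3 -m handwheel '[[[0,0,0,0,0,-4],[0,0,0,0,0,-5],[0,0,0,0,0,-5],[0,0,0,0,0,-5],[0,0,0,0,0,-5],[0,0,0,0,0,-5],[0,0,0,0,0,-4],[0,0,0,0,0,-2],[0,0,0,0,0,0]]]';python3 -c "
from h import *
s=state();print(s['contact_force'],s['ft_torque'],s['tool_pos']);mark('w5')"
```

```text
time: 7.93
tool_pos: [0.5194, -0.0998, 0.1394]
tool_rot: [0.001, 0.047, 0.999, -0.0]
contact_force: [-5.5, 3.5, 12.5]
gripper_width: 0.178
grasp_force: 63.4
[-5.52981515  3.50872163 12.48926928] [ 0.51615517  1.17103219 -0.07309818] [ 0.51936051 -0.0998289   0.1393892 ]
crossbar n 4345 dir deg mod180 -47.90505122191041 z 0.12418745565298978
```

```bash
python3 -m handwheel '[[[0,0,0,0,0,-4],[0,0,0,0,0,-5],[0,0,0,0,0,-5],[0,0,0,0,0,-5],[0,0,0,0,0,-5],[0,0,0,0,0,-5],[0,0,0,0,0,-4],[0,0,0,0,0,-3],[0,0,0,0,0,0],[0,0,0,0,0,0]]]';python3 -c "
from h import *
s=state();print(s['contact_force'],s['ft_torque'],s['tool_pos'],s['joint_pos']);mark('w6')"
```

```text
time: 8.82
tool_pos: [0.5193, -0.0998, 0.1394]
tool_rot: [0.001, 0.353, 0.936, 0.0]
contact_force: [-4.4, 3.5, 13.1]
gripper_width: 0.178
grasp_force: 63.4
[-4.40892066  3.49008898 13.14174796] [ 0.51341451  1.21483111 -0.0751763 ] [ 0.51934904 -0.09976927  0.13938458] [-3.30546508e-01 -1.03945583e-01  1.92403276e+00 -3.08401189e-05
  1.31999516e+00 -1.18061889e+00]
crossbar n 5261 dir deg mod180 -49.24082608555017 z 0.12445229490080731
```

```bash
for i in 1; do python3 -m handwheel '[[[0,0,0,0,0,-2],[0,0,0,0,0,-2],[0,0,0,0,0,-2],[0,0,0,0,0,0],[0,0,0,0,0,0]]]'|sed -n 1,4p;python3 -c "
from h import *
s=state();print(s['ft_torque'],s['joint_efforts'],s['joint_pos'][5])"; python3 -m handwheel '[[[0,0,0,0,0,-1],[0,0,0,0,0,-1],[0,0,0,0,0,0],[0,0,0,0,0,0]]]'|sed -n 1,4p;python3 -c "
from h import *
s=state();print(s['ft_torque'],s['joint_efforts'],s['joint_pos'][5])";done
```

```text
time: 9.28
tool_pos: [0.5194, -0.0998, 0.1394]
tool_rot: [0.001, 0.401, 0.916, 0.0]
contact_force: [-5.3, 2.4, 12.8]
[ 0.48763013  1.17103276 -0.08657693] [ -0.86092249 -24.64019716 -31.09536767  -0.24803393  -1.91884741
  -0.07556608] -1.07588361146327
time: 9.62
tool_pos: [0.5193, -0.0998, 0.1394]
tool_rot: [0.001, 0.417, 0.909, 0.0]
contact_force: [-5.2, 2.8, 13.1]
[0.53502521 1.14018902 0.01209166] [-9.50743519e-01 -2.46475643e+01 -3.10933757e+01 -2.34675799e-01
 -1.92242123e+00 -1.33180845e-02] -1.0411999859962249
```

```bash
python3 -m handwheel '[[[0,0,0,0,0,-1],[0,0,0,0,0,-1],[0,0,0,0,0,0],[0,0,0,0,0,0]]]'|sed -n 1,4p;python3 -c "
from h import *
s=state();print(s['ft_torque'],s['joint_efforts'][5],s['joint_pos'][5])"; python3 -m handwheel '[[[0,0,0,0,0,-1],[0,0,0,0,0,-1],[0,0,0,0,0,0],[0,0,0,0,0,0]]]'|sed -n 1,4p;python3 -c "
from h import *
s=state();print(s['ft_torque'],s['joint_efforts'][5],s['joint_pos'][5]);mark('w7')"
```

```text
time: 9.95
tool_pos: [0.5194, -0.0998, 0.1394]
tool_rot: [0.001, 0.433, 0.902, 0.0]
contact_force: [-5.0, 2.6, 13.2]
[ 0.54377832  1.18703086 -0.0207392 ] 0.0066057281219400465 -1.0063357742105636
time: 10.28
tool_pos: [0.5194, -0.0998, 0.1394]
tool_rot: [0.001, 0.448, 0.894, 0.0]
contact_force: [-4.8, 2.7, 12.8]
[ 0.57595967  1.18482365 -0.00486318] 0.0037232610338833183 -0.9714326884770919
crossbar n 5806 dir deg mod180 -53.33207623644799 z 0.12447219710516866
```

```bash
python3 -c "
from h import *
im,_=grab_frame('side');w=cv2.imread('pics/w7.png')
cv2.imwrite('pics/s7.png',np.hstack([cv2.resize(im[170:260,270:370],(400,360),interpolation=2),cv2.resize(w[120:420,110:444],(400,360))]))"
```

```text
(no output)
```

View pics/s7.png

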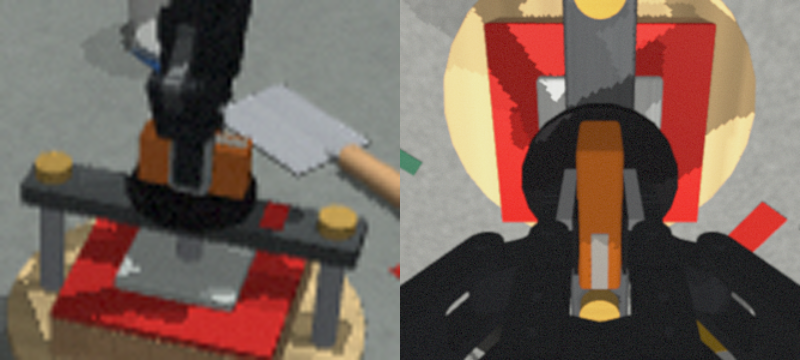

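The wrist crop shows the bar and crossbar in line, both vertical at about (600,200), with the stripe on the mark's side. So the knob is at or very near the stop. I'll turn 4° more to check that the press now moves with the knob.

```bash
python3 -m handwheel '[[[0,0,0,0,0,-2],[0,0,0,0,0,-2],[0,0,0,0,0,0],[0,0,0,0,0,0]]]'|sed -n 1,4p;python3 -c "
from h import *
s=state();print(s['ft_torque'],s['joint_efforts'][5],s['joint_pos'][5]);mark('w8')
a=[cv2.cvtColor(cv2.imread(f'pics/w{k}.png'),cv2.COLOR_BGR2GRAY)[118:205,330:395] if 0 else cv2.cvtColor(cv2.imread(f'pics/w{k}.png'),cv2.COLOR_BGR2GRAY)[120:205,180:390].astype(np.float32) for k in(6,7,8)]
print(abs(a[0]-a[1]).mean(),abs(a[1]-a[2]).mean())"
```

```text
time: 10.72
tool_pos: [0.5194, -0.0998, 0.1394]
tool_rot: [0.001, 0.479, 0.878, 0.0]
contact_force: [-5.3, 3.2, 13.2]
[ 0.56823313  1.2089917  -0.05590298] -0.07494611665606499 -0.9013605718407297
crossbar n 5821 dir deg mod180 -57.56202366988305 z 0.12448122812586435
33.22885 7.2616806
```

The crossbar turned with the knob (-53.3° to -57.6°), so the knob is at its hard stop. Next: relieve the pressure, open, and lift straight up.

```bash
python3 -m handwheel '[[[0,0,0.002,0,0,0],[0,0,0.002,0,0,0],[0,0,0.002,0,0,0],[0,0,0.002,0,0,0],[0,0,0.001,0,0,0],[0,0,0,0,0,0],[0,0,0,0,0,0],[0,0,0,0,0,0]]]'; python3 -m handwheel '[[[0,0,0,0,0,0],[0,0,0,0,0,0],[0,0,0,0,0,0],[0,0,0,0,0,0],[0,0,0,0,0,0],[0,0,0,0,0,0],[0,0,0,0,0,0],[0,0,0,0,0,0],[0,0,0.005,0,0,0],[0,0,0.01,0,0,0],[0,0,0.02,0,0,0],[0,0,0.03,0,0,0],[0,0,0.03,0,0,0],[0,0,0.03,0,0,0],[0,0,0,0,0,0],[0,0,0,0,0,0],[0,0,0,0,0,0]]]' 1
python3 -c "
from h import *
np.set_printoptions(precision=4,suppress=True)
measure('w9',(.5193,-.1003));mark('w10')
im,_=grab_frame('scene')
w=cv2.imread('pics/w9.png');cv2.imwrite('pics/f.png',np.hstack([cv2.resize(w,(400,300)),cv2.resize(im,(400,300))]))"
```

```text
time: 11.43
tool_pos: [0.5188, -0.0996, 0.1458]
tool_rot: [0.0, 0.479, 0.878, 0.0]
contact_force: [-0.0, 1.2, 4.2]
gripper_width: 0.176
grasp_force: 62.0
time: 12.85
tool_pos: [0.5185, -0.0996, 0.2712]
tool_rot: [0.0, 0.479, 0.878, 0.0]
contact_force: [0.5, -0.2, 0.2]
gripper_width: 0.997
grasp_force: 0.0
bar n 1417 rect mm ((519.0702514648438, -100.06437683105469), (15.98936939239502, 56.974952697753906), 32.504730224609375) ztop 0.17393065416538733
mean [ 0.5175 -0.0978] stripe [ 0.5273 -0.1128] 194 bar dir deg -57.7057631133655
crossbar n 3619 mark [ 0.5274 -0.1225] 214 dir deg(mark) -57.51027174531153 mean [ 0.5101 -0.086 ]
crossbar n 2359 dir deg mod180 -57.48579907478877 z 0.13252999109677044
```

View pics/f.png

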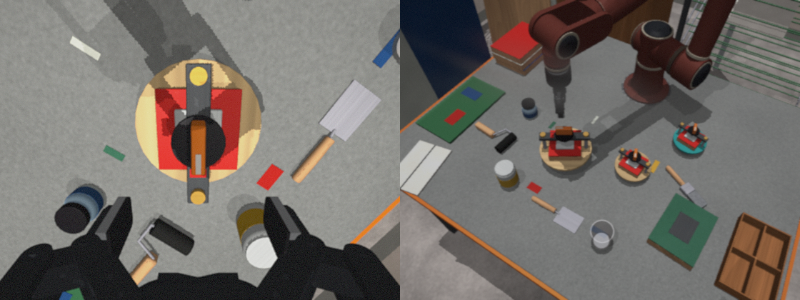

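The picture shows the stripe at (198,163) in line with the crossbar toward the mark (bar -57.7°, crossbar -57.5°). The turntable is back up (crossbar at 132 mm), the gripper is clear, and everything else is where it was.

```bash
python3 -c "
from plant import *
print(job_done())"
```

```text
the job is handed in; nothing more can be done
None
```

The press is tight: the knob was turned clockwise to its hard stop under about 13 N and released, the turntable sprang back up, and the job is handed in; the turntable slipped about 8° on its brake at the stop, partly in my 4° check that the press moved with the knob.

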